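# Rake the cut slugs out from under the cutting grid

### The job

Pick up the long-handled red drag scoop by its wooden grip, reach it under the low cutting grid and use it to draw the two bright steel slugs right out onto the yellow plate in front of the grid, then leave the scoop standing flat and let go. Do not knock the grid with the scoop or the gripper or touch the slugs with the fingers; the rusty leaf scrap in the other bay is not wanted.

Things in the scene. Friction and masses are not known exactly. Their poses are not given: they have to be found in the camera images.
- scoop_grip (a point): Drag scoop, 0.32 kg, balanced here: centre of wooden grip (110 long, 24 wide, 26 tall), 36 mm above table when stood. +y runs along the handle to the head, z up. Head: red, bottomless, 42 tall, 108 wide (100 inside); back wall 260-264 mm along +y, side walls 182-260 mm, open towards the grip: it gathers when pulled. Foot block 95-115 mm behind. Lift the head over parts, lower it behind them, pull.
- slug_a_center (a point): Bright steel disc (slug), 36 mm across, 12 mm thick, about 95 g, lying flat; point: its centre, 6 mm up. Both slugs lie in the same bay, at most 18 mm off its middle line, centres 39 to 60 mm apart along it; this is the one nearer the mouth.
- slug_b_center (a point): The same kind of bright steel disc (36 mm across, 12 mm thick), the deeper of the two: its centre lies 100 to 110 mm inside the grid's front edge. Point: its centre, 6 mm up.
- grid: Low fixed grid of dark slats, 310 wide, 170 deep, underside 90 mm, top 123 mm above table. Origin: at table height under the middle of its front edge; +y into the grid, x along the edge. 10 mm posts at x = -150, 0, 150 mm, front and back, leave two bays 140 wide (middles x = -75, 75), open front and back; one holds the slugs. Yellow plate: flush with the table, y = -180 to 0, full width.
Not all that is in view belongs to the job. What is shaped like the part that bears slug_b_center but black or purple is not meant. Leave any orange look-alike of the part that bears slug_a_center alone.

How it is judged:
By the outcome, as a careful person would: the job done as asked, in the order asked, and still so for the second after the job is handed in, with the robot touching nothing.
It also fails if it takes over 45 s, if anything falls off the work surface, if the arm or the gripper's body presses on something with over 40 N, if the wrist force passes 120 N, or if a joint passes its speed limit or range.

### The arm

A 7-joint arm with a two-finger parallel gripper is mounted at the origin on the work surface. World frame = base frame: x ahead of the robot, y to its left, z up, the work surface at z = 0. Lengths are in m, angles in rad, forces in N, time in s.
With the tool pointing down it reaches from about 0.425 to 0.825 m from the base axis. Payload 3.6 kg.
Tool frame: the origin (TCP) lies midway between the tips of the shut fingers; the grasp point (between the pads) lies 19 mm behind it; z points along the fingers, y is the direction in which the jaws open and shut (so a half turn about z gives the same grasp; the last joint's range is limited). The gripper opens to 85 mm and grips with 20 to 120 N. Pads are 22 mm wide; open, the fingers measure 114 mm over their backs; the gripper's body (76 mm by 85 mm) begins 54 mm behind the grasp point. The pads swing forward as they close: fully open they stand 13 mm farther back than shut.
Start: joints at [1.198, 0.615, -0.013, 1.423, 0.008, 1.103, -0.04], TCP at [0.221, -0.611, 0.231] pointing down, gripper open.
Joint ranges: [-3.12, 3.12], [-0.3, 2.06], [-1.34, 1.32], [0.26, 2.42], [-1.36, 4.5], [0.01, 1.98], [-2.84, 2.84]. Speed limits (rad/s): [2.79, 2.79, 3.14, 3.14, 3.14, 3.14, 3.14].

### API

Orientations are given as a unit quaternion [w, x, y, z].
In Python, from cell import env, read_camera, ticket, silhouettes gives the robot as it stands. The module is installed in compiled form; this text tells all that it offers.
- The arm moves only by the shell command python3 -m crank 'ROWS'. ROWS is JSON, a list of rows, each a list of 5 numbers: the shift along the tool's x, y, z in mm, then the turn about the tool's z in degrees, then the closure in counts, from 0 (fully open) to 255 (shut). A call has 1 to 12 rows; each row is the pose to reach, as a shift and turn from the pose commanded when the call began, along the tool's axes at that moment; what a row does not reach only later rows make up. A row lasts 1/12 s, in which the tool goes at most 41.7 mm and 7.16 degrees, less where a joint would pass 70% of its speed; a pose out of reach is approached as far as the arm can. A call with a gripper value outside its range is refused whole. The fingers move at their own pace and stop on an object; the grip force is fixed at half the most. Time passes only in rows, so rows that repeat a pose let the fingers close. It gives the time, the measured TCP pose, the force and the opening at its end, in the units of the state.
- env.state(): the state, without advancing time (a new reading comes with each control period).
- read_camera(name): name is "scene" or "top" or "wrist"; returns a dict with "frame" (480x640x3 uint8, red, green, blue), "z_map" (480x640 float32, m along the optical axis (not along the pixel's ray), 0 where there is no reading), "vertical_fov" (degrees; the focal length in pixels is half the picture's height over the tangent of half this angle, whatever the lens; pixels are square), "cx", "cy" (the principal point, pixels), "dist_coeffs" ([k1, k2, p1, p2, k3] as OpenCV has them; the pictures are not rectified), "eye" and "attitude" of the camera in the world; the wrist camera has in their place "hand_eye" (4x4, takes a point from camera to tool coordinates, whose origin is the TCP and whose axes are the flange's). Camera axes: x right, y up, looking along -z (the intrinsics and any distortion apply to the point x, -y, -z); pixel columns grow to the right and rows downward; lengths in m; the calibration is good to about 2 mm. A picture is of the moment at which its call begins: read the wrist's pose just before it.
- ticket.finish_job(): hands the job in, once; it reports no verdict.
Trained networks look in the newest picture that a camera, given by its name, has taken for a name from the list of things; names that differ only in an ending like _2 or _b are one class to them, and where a whole thing is asked for, a point or a joint stands for the part that bears it (a point fixed in the world has none). Each returns a list of dicts, best first, with "confidence" (0 to 1); they miss things now and then, are a little off and sometimes report something else, mostly with a low value. They report only what shows in the picture. A call takes as long as a camera call. They do not tell look-alikes from the thing itself.
- silhouettes(camera, label): "region" (480x640 bool, what is visible of it) and "position" ([column, row] in pixels, amid what is visible of it).
The state is a dict: "time_s": time; "qpos": joint angles; "joint_velocities": joint speeds; "joint_efforts": joint torques, N m; "ee_pos": TCP position; "orientation": TCP orientation; "contact_force": force on the tool from outside, world axes, zero at the start; "wrist_torque": the same for the moment, N m; "opening": finger opening in m.
Only numpy, scipy, OpenCV 4.12 (cv2) and the standard library are available. Lean on these libraries where they do the work, as an engineer would, in place of code of your own. Each camera call takes 0.05 s, during which the arm holds its last target.

## Working session

There is one attempt and no reset: what is moved stays moved. The work goes in short steps, Python scripts to look and compute and a shell command to move; the robot and the scene stay as the last step left them, time stands still between calls to the robot, and variables do not carry over. Pictures are saved under pics/ and viewed, and the job is handed in when it is done.

```bash
mkdir -p pics
cat > h.py <<'E'
import numpy as np, cv2
from cell import env, read_camera, ticket, silhouettes
from scipy.spatial.transform import Rotation as R
def rot(q): return R.from_quat([q[1],q[2],q[3],q[0]]).as_matrix()
def cam(name,fn=None):
    s=env.state(); c=read_camera(name)
    f=240/np.tan(np.radians(c['vertical_fov'])/2)
    c['K']=np.array([[f,0,c['cx']],[0,f,c['cy']],[0,0,1]])
    if name=='wrist':
        T=np.eye(4);T[:3,:3]=rot(s['orientation']);T[:3,3]=s['ee_pos'];T=T@np.array(c['hand_eye'])
    else:
        T=np.eye(4);a=np.array(c['attitude']);T[:3,:3]=a if a.shape==(3,3) else rot(a);T[:3,3]=c['eye']
    c['T']=T
    if fn: cv2.imwrite('pics/'+fn,c['frame'][:,:,::-1])
    return c
def ray(c,uv):
    uv=np.array(uv,float).reshape(-1,1,2)
    n=cv2.undistortPoints(uv,c['K'],np.array(c['dist_coeffs'],float)).reshape(-1,2)
    d=np.c_[n[:,0],-n[:,1],-np.ones(len(n))]
    return d
def at_z(c,uv,z):
    d=ray(c,uv)@c['T'][:3,:3].T;o=c['T'][:3,3]
    return o+d*((z-o[2])/d[:,2])[:,None]
def by_depth(c,uv):
    uv=np.array(uv,float).reshape(-1,2)
    z=c['z_map'][uv[:,1].round().astype(int),uv[:,0].round().astype(int)]
    return (ray(c,uv)*z[:,None])@c['T'][:3,:3].T+c['T'][:3,3], z
def proj(c,P):
    p=(np.array(P,float).reshape(-1,3)-c['T'][:3,3])@c['T'][:3,:3]
    p=p*[1,-1,-1]
    return cv2.projectPoints(p,np.zeros(3),np.zeros(3),c['K'],np.array(c['dist_coeffs'],float))[0].reshape(-1,2)
E
python3 - <<'E'
from h import *
s=env.state();print(s)
for n in ['scene','top','wrist']:
    c=cam(n,n+'0.png');print(n,c['vertical_fov'],c['cx'],c['cy'],c['dist_coeffs'],c['T'].round(3).tolist())
    for l in ['scoop_grip','slug_a_center','slug_b_center','grid']:
        try:
            for r in silhouettes(n,l): 
                P,z=by_depth(c,r['position']); print(l,round(r['confidence'],2),r['position'],r['region'].sum(),P.round(3))
        except Exception as e: print(l,e)
E
```

```text
{'time_s': 0.0, 'qpos': array([ 1.19747617,  0.61588252, -0.01262654,  1.42496175,  0.00810314,
        1.10338404, -0.04043684]), 'joint_velocities': array([ 0.0005089 ,  0.0007943 , -0.00107865,  0.00127836, -0.00258264,
        0.00028194,  0.00042582]), 'joint_efforts': array([-7.75903391e-05, -4.69202936e+01,  2.59264028e-01, -1.71030700e+01,
        9.96684248e-03,  9.61176673e-03, -6.91190039e-06]), 'ee_pos': array([ 0.22068524, -0.61055194,  0.23014111]), 'orientation': array([-1.27020487e-03,  9.84997850e-01,  1.72561769e-01, -2.40331597e-04]), 'contact_force': array([-0.80732651, -0.60032368,  0.33581797]), 'wrist_torque': array([-0.04230475,  0.00784675,  0.04939571]), 'opening': 0.0852375163046895}
scene 47.852080359931136 321.28601109542905 234.86331314434375 [0.05642875 0.         0.         0.         0.        ] [[-0.451, -0.756, 0.475, 1.124], [0.892, -0.391, 0.227, 0.268], [0.014, 0.526, 0.851, 0.946], [0.0, 0.0, 0.0, 1.0]]
scoop_grip 0.57 [302.5, 162.9] 2770 [[ 0.449 -0.106  0.003]]
slug_a_center 0.79 [354.8, 329.3] 288 [[0.756 0.165 0.011]]
slug_b_center 0.81 [402
[... 451 characters left out ...]
p_grip 0.59 [455.0, 325.7] 2739 [[ 0.499 -0.215  0.052]]
slug_a_center 0.51 [237.3, 219.9] 227 [[0.625 0.195 0.011]]
slug_a_center 0.49 [265.9, 155.9] 262 [[0.759 0.167 0.013]]
slug_b_center 0.65 [216.7, 148.5] 232 [[0.758 0.265 0.012]]
slug_b_center 0.63 [214.0, 211.6] 236 [[0.634 0.242 0.011]]
slug_b_center 0.54 [150.6, 193.0] 104 [[0.648 0.371 0.013]]
grid 0.68 [266.6, 265.6] 28414 [[0.552 0.126 0.002]]
grid 0.3 [462.8, 325.8] 2397 [[ 0.501 -0.23   0.048]]
wrist 60.555626907673506 324.6464172948705 242.53160939187507 [-0.06803066  0.          0.          0.          0.        ] [[0.34, 0.899, 0.275, 0.29], [-0.94, 0.325, 0.101, -0.586], [0.001, -0.293, 0.956, 0.374], [0.0, 0.0, 0.0, 1.0]]
```

View pics/scene0.png

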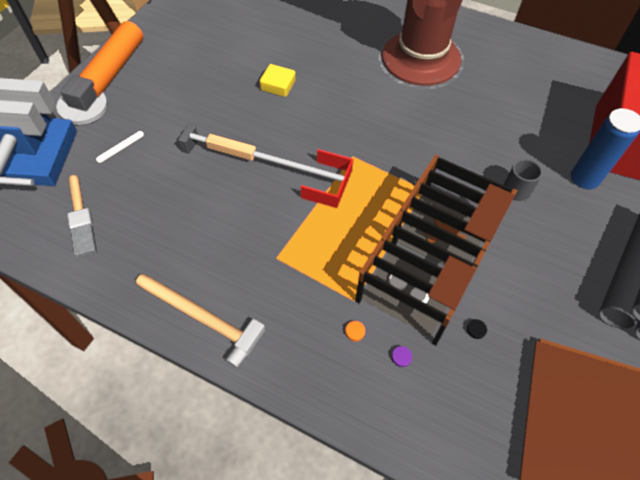

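View pics/top0.png

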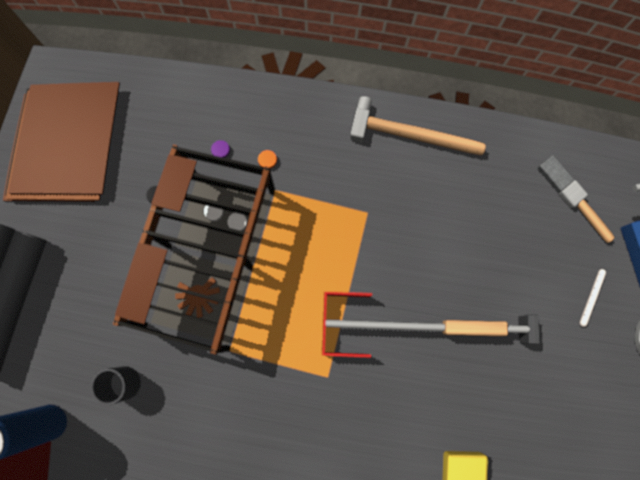

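The pictures show the scoop with its grip at (475,328) in top view and its head at the plate edge, facing the grid. The two bright slugs, at (213,212) and (237,220) in top view, are in the far (+x) bay. The leaf is in the near bay. The purple, orange and black discs lie outside the grid.

Run:
```python
from h import *
c=cam('top')
v,u=np.mgrid[0:480,0:640]
uv=np.c_[u.ravel(),v.ravel()]
P,z=by_depth(c,uv); P=P.reshape(480,640,3)
hsv=cv2.cvtColor(c['frame'],cv2.COLOR_RGB2HSV)
# grid top
x,y,h=P[...,0],P[...,1],P[...,2]
g=(h>0.10)&(h<0.14)&(x>0.3)&(x<0.8)&(y>0)&(y<0.45)
print('h',np.percentile(h[g],[1,10,50,90,99]))
pts=P[g][:,:2].astype(np.float32); 
# erode outliers
r=cv2.minAreaRect(pts);print('grid rect',r, cv2.boxPoints(r).round(4).tolist())
# yellow plate
m=(hsv[...,0]>12)&(hsv[...,0]<28)&(hsv[...,1]>180)&(hsv[...,2]>150)&(abs(h)<0.006)
m=cv2.morphologyEx(m.astype(np.uint8),cv2.MORPH_OPEN,np.ones((3,3)))
n,l,st,_=cv2.connectedComponentsWithStats(m);
k=1+np.argmax(st[1:,4]);mm=(m>0)&(x>.25)&(x<.75)&(y<.25)&(y>-.2)
r=cv2.minAreaRect(at_z(c,uv[mm.ravel()],0)[:,:2].astype(np.float32));print('plate',r,cv2.boxPoints(r).round(4).tolist())
# red head
red=((hsv[...,0]<5)|(hsv[...,0]>174))&(hsv[...,1]>180)&(hsv[...,2]>80)&(y<0.1)&(y>-.2)&(x>.3)&(x<.7)
q=P[red];print('red',len(q),np.percentile(q[:,2],[5,50,95]))
r=cv2.minAreaRect(q[q[:,2]>.03][:,:2].astype(np.float32));print('head',r,cv2.boxPoints(r).round(4).tolist())
# wood grip
w=(hsv[...,0]>8)&(hsv[...,0]<22)&(hsv[...,1]>80)&(hsv[...,2]>120)&(h>.03)&(y<-.1)&(y>-.35)&(x<.6)&(x>.4)
q=P[w];print('grip',len(q),np.percentile(q[:,2],[5,50,95]))
r=cv2.minAreaRect(q[q[:,2]>.042][:,:2].astype(np.float32));print(r,cv2.boxPoints(r).round(4).tolist())
# slugs
for cn in ['top']:
  for uvp in [(213,212),(237,220)]:
    print(at_z(c,uvp,.012), h[uvp[1]-1:uvp[1]+2,uvp[0]-1:uvp[0]+2].round(3).tolist())
cv2.imwrite('pics/z.png',cv2.resize(c['frame'][140:380,100:420,::-1],None,fx=2.4,fy=2.4,interpolation=cv2.INTER_CUBIC))
```

```text
h [0.10096779 0.10959804 0.12134297 0.12439563 0.12588579]
grid rect ((0.5505443811416626, 0.23465129733085632), (0.17227108776569366, 0.31024253368377686), 85.59970092773438) [[0.38929998874664307, 0.1606999933719635], [0.6985999941825867, 0.13689999282360077], [0.7117999792098999, 0.3086000084877014], [0.4025000035762787, 0.33239999413490295]]
plate ((0.5364330410957336, 0.0603470578789711), (0.17614901065826416, 0.30747970938682556), 85.5230712890625) [[0.37630000710487366, -0.01549999974668026], [0.6827999949455261, -0.039500001817941666], [0.6966000199317932, 0.13619999587535858], [0.38999998569488525, 0.16019999980926514]]
red 316 [0.01372249 0.04204456 0.04425647]
head ((0.4712502360343933, -0.033337920904159546), (0.10684526711702347, 0.07913298904895782), 7.354974269866943) [[0.4131999909877777, -0.0008999999845400453], [0.42329999804496765, -0.07940000295639038], [0.5292999744415283, -0.065700002014637], [0.5192000269889832, 0.01269999984651804]]
grip 875 [0.04577595 0.04923696 0.05133058]
((0.5022841691970825, -0.25404855608940125), (0.024232547730207443, 0.10980688035488129), 7.760433673858643) [[0.4828999936580658, -0.2012999951839447], [0.4977000057697296, -0.3100999891757965], [0.5217000246047974, -0.3068000078201294], [0.5069000124931335, -0.1979999989271164]]
[[0.63228225 0.24330324 0.012     ]] [[0.015, 0.01, 0.012], [0.012, 0.01, 0.014], [0.014, 0.012, 0.011]]
[[0.62487253 0.19544341 0.012     ]] [[0.012, 0.013, 0.013], [0.012, 0.012, 0.012], [0.013, 0.014, 0.011]]
```

View pics/z.png

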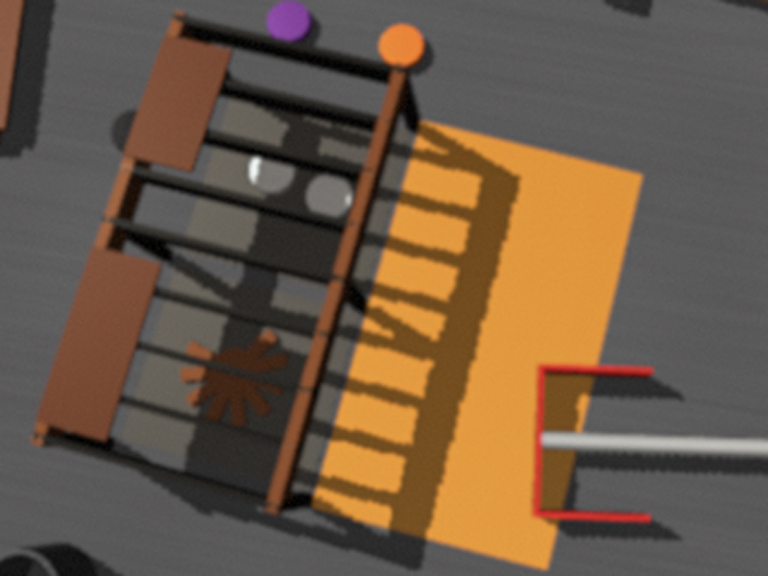

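View pics/wrist0.png

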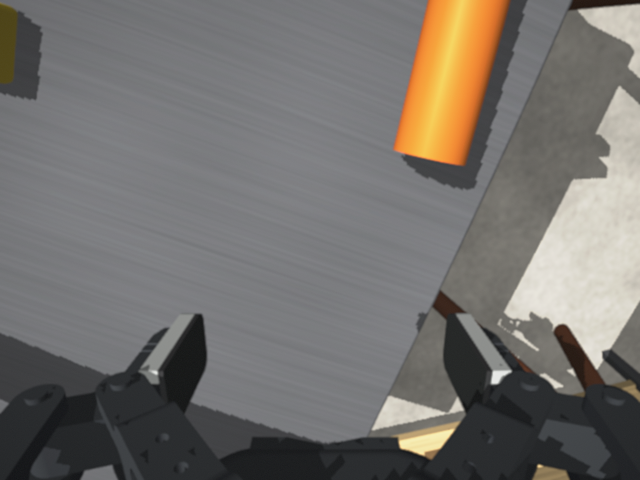

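```bash
cat >> h.py <<'E'
def plan(xyz,head,s=None):
    """shift (mm, tool axes) and turn (deg) to bring TCP to xyz with tool x at world heading deg"""
    s=s or env.state(); M=rot(s['orientation']); d=(np.array(xyz)-s['ee_pos'])@M*1000
    h=np.degrees(np.arctan2(M[1,0],M[0,0]))
    t=-((head-h+180)%360-180)
    return d.round(1),round(t,2),'heading now',round(h,2),'tilt',round(np.degrees(np.arccos(-M[2,2])),2)
O=np.array([.544,.1487]);gx=np.array([.997,-.0767]);gy=np.array([.0767,.997])
def togrid(p): p=np.array(p)[...,:2]-O; return np.stack([p@gx,p@gy],-1)
def fromgrid(x,y): return O+x*gx+y*gy
E
python3 - <<'E'
from h import *
print(plan([.5023,-.254,.15],97.9))
E
```

```text
(array([ 386.1, -240.4,   81.3]), np.float64(-78.03), 'heading now', np.float64(19.87), 'tilt', np.float64(0.0))
```

```bash
python3 -m crank '[[20,-12,0,-4,0],[57,-35,4,-11,0],[95,-59,14,-18,0],[133,-83,24,-25,0],[171,-106,34,-32,0],[209,-130,44,-39,0],[247,-154,54,-46,0],[285,-177,64,-53,0],[321,-200,74,-60,0],[356,-222,80,-67,0],[378,-235,81,-74,0],[386,-240,81,-78,0]]'
python3 - <<'E'
from h import *
c=cam('wrist','w1.png')
print(plan([.5023,-.254,.15],97.9))
hsv=cv2.cvtColor(c['frame'],cv2.COLOR_RGB2HSV)
v,u=np.mgrid[0:480,0:640];uv=np.c_[u.ravel(),v.ravel()]
P,z=by_depth(c,uv);P=P.reshape(480,640,3);x,y,h=P[...,0],P[...,1],P[...,2]
w=(hsv[...,0]>8)&(hsv[...,0]<22)&(hsv[...,1]>80)&(h>.042)&(h<.06)
q=P[w];print(len(q),np.median(q[:,2]))
r=cv2.minAreaRect(q[:,:2].astype(np.float32));print(r)
for l in ['scoop_grip']:
  for r in silhouettes('wrist',l): print(r['confidence'],r['position'],by_depth(c,r['position'])[0])
E
```

```text
time_s: 1.8
ee_pos: [0.5055, -0.2485, 0.15]
orientation: [-0.0, 0.652, 0.758, 0.002]
contact_force: [0.3, 0.4, 0.5]
opening: 0.0854
(array([-8.3, -7.4,  0.3]), np.float64(1.02), 'heading now', np.float64(98.92), 'tilt', np.float64(0.49))
1222 0.048163166842975585
((0.5013925433158875, -0.25535058975219727), (0.02388698235154152, 0.10934851318597794), 7.484424591064453)
0.68 [321.4, 246.7] [[ 0.50314885 -0.25140132  0.05017784]]
```

View pics/w1.png

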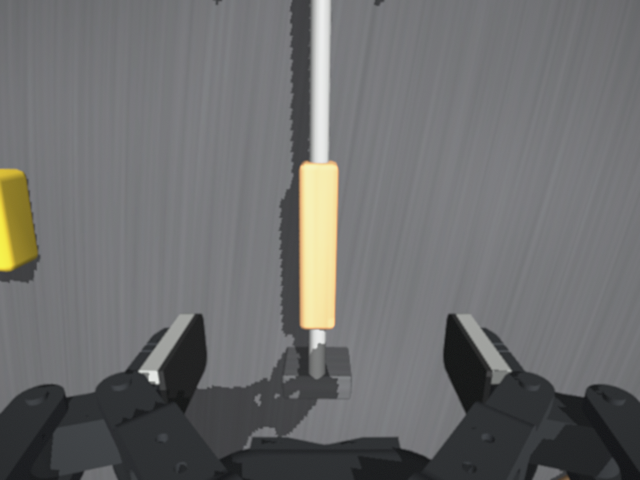

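The wrist view shows the grip centred at about (319,245), aligned between the jaws. Next I check that the arm has settled and get the descent numbers.

```bash
python3 -m crank '[[0,0,20,0,0],[0,0,40,0,0],[0,0,60,0,0],[0,0,60,0,0]]'
python3 - <<'E'
from h import *
print(plan([.5018,-.2545,.017],97.7))
E
```

```text
time_s: 2.23
ee_pos: [0.499, -0.255, 0.087]
orientation: [-0.003, 0.658, 0.753, -0.002]
contact_force: [-1.2, -0.2, -0.6]
opening: 0.0857
(array([-0. ,  3.4, 70. ]), np.float64(0.03), 'heading now', np.float64(97.73), 'tilt', np.float64(0.44))
```

```bash
python3 -m crank '[[0,0,20,0,0],[0,0,40,0,0],[0,0,58,0,0],[0,0,70,0,0],[0,0,73,0,0],[0,0,73,0,0],[0,0,73,0,0]]'
python3 - <<'E'
from h import *
print(plan([.5018,-.2545,.017],97.7))
c=cam('wrist','w2.png')
E
```

```text
time_s: 2.82
ee_pos: [0.5031, -0.2549, 0.0183]
orientation: [0.001, 0.657, 0.754, 0.0]
contact_force: [0.6, 0.2, 0.1]
opening: 0.0853
(array([ 0.6, -1.2,  1.3]), np.float64(0.14), 'heading now', np.float64(97.84), 'tilt', np.float64(0.1))
```

View pics/w2.png

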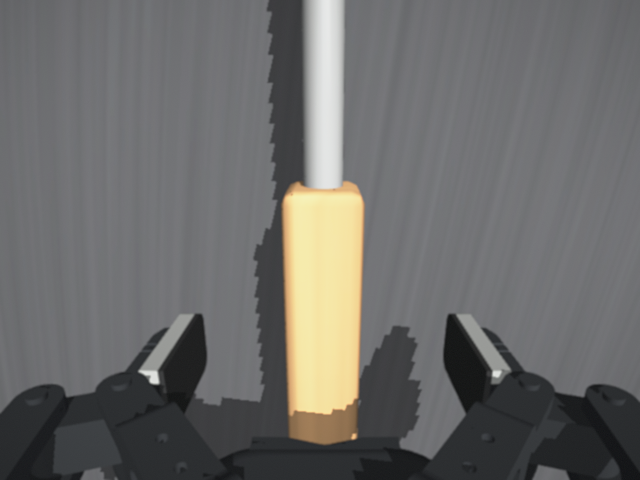

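The grip lies centred between the pads. I close the gripper.

```bash
python3 -m crank '[[0,-1,0,0,80],[0,-1,0,0,160],[0,-1,0,0,255],[0,-1,0,0,255],[0,-1,0,0,255],[0,-1,0,0,255],[0,-1,0,0,255],[0,-1,0,0,255],[0,-1,0,0,255],[0,-1,0,0,255]]'; python3 -c "
from h import *
print(plan([.5018,-.2545,.017],97.7))"
```

```text
time_s: 3.7
ee_pos: [0.5019, -0.2545, 0.0178]
orientation: [0.0, 0.657, 0.754, 0.0]
contact_force: [-0.1, 0.4, 5.3]
opening: 0.0229
(array([-0. , -0.1,  0.8]), np.float64(0.18), 'heading now', np.float64(97.88), 'tilt', np.float64(0.06))
```

```bash
python3 -m crank '[[0,0,-5,0,255],[0,0,-12,0,255],[0,0,-20,0,255],[0,0,-26,0,255],[0,0,-26,0,255],[0,0,-26,0,255],[0,0,-26,0,255]]'
python3 - <<'E'
from h import *
p=fromgrid(.076,-.31);print(p)
print(plan([*p,.044],85.6))
c=cam('scene','s1.png')
c=cam('top','t1.png')
E
```

```text
time_s: 4.28
ee_pos: [0.5011, -0.2545, 0.0432]
orientation: [-0.0, 0.657, 0.754, -0.0]
contact_force: [-0.1, -0.5, -3.4]
opening: 0.0231
[ 0.595995  -0.1661992]
(array([ 74.5, 106.1,  -0.8]), np.float64(12.26), 'heading now', np.float64(97.86), 'tilt', np.float64(0.03))
```

View pics/s1.png

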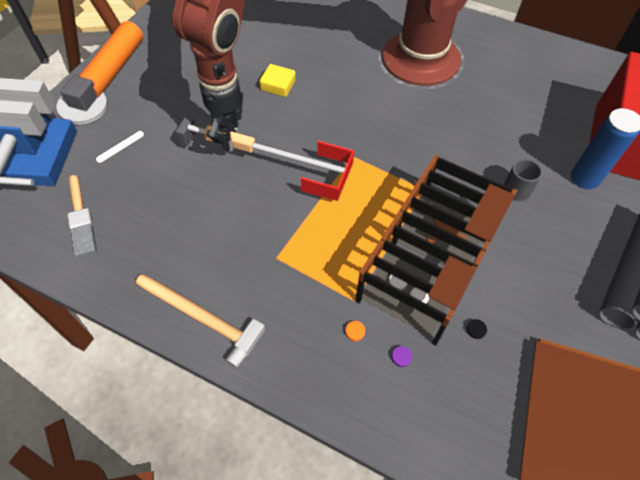

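The scoop is lifted and level. I swing it into line with the slug bay, staying outside the grid.

```bash
python3 -m crank '[[4,5,0,1,255],[12,17,0,2,255],[22,31,0,4,255],[33,47,0,5.5,255],[44,63,0,7,255],[54,78,0,9,255],[64,92,0,10.5,255],[71,102,0,11.7,255],[75,106,0,12.3,255],[75,106,0,12.3,255],[75,106,0,12.3,255],[75,106,0,12.3,255]]'
python3 - <<'E'
from h import *
p=fromgrid(.076,-.31)
print(plan([*p,.044],85.6))
c=cam('top','t2.png')
v,u=np.mgrid[0:480,0:640];uv=np.c_[u.ravel(),v.ravel()]
P,z=by_depth(c,uv);P=P.reshape(480,640,3);x,y,h=P[...,0],P[...,1],P[...,2]
hsv=cv2.cvtColor(c['frame'],cv2.COLOR_RGB2HSV)
red=((hsv[...,0]<5)|(hsv[...,0]>174))&(hsv[...,1]>180)&(hsv[...,2]>80)&(y<0.14)&(y>-.2)&(x>.4)&(x<.75)&(h>.055)
q=P[red];print(len(q),np.percentile(q[:,2],[5,50,95]))
r=cv2.minAreaRect(q[:,:2].astype(np.float32));print(r)
print(togrid(cv2.boxPoints(r)).round(4).tolist())
# plate + grid top re-measure
g=(h>0.115)&(h<0.14)&(x>0.3)&(x<0.8)&(y>0.1)&(y<0.45)
r=cv2.minAreaRect(P[g][:,:2].astype(np.float32));print(togrid(cv2.boxPoints(r)).round(4).tolist())
for l in ['slug_b_center']:
  for r in silhouettes('top',l): print(r['confidence'],r['position'],togrid(at_z(c,r['position'],.012)))
E
```

```text
time_s: 5.38
ee_pos: [0.5948, -0.167, 0.043]
orientation: [-0.0, 0.734, 0.679, -0.001]
contact_force: [-0.6, -0.2, -3.5]
opening: 0.0231
(array([ 0.9,  1.1, -1. ]), np.float64(-0.1), 'heading now', np.float64(85.5), 'tilt', np.float64(0.13))
382 [0.05892016 0.0665804  0.06899173]
((0.5556046366691589, 0.057121001183986664), (0.08271507173776627, 0.2206822633743286), 88.23016357421875)
[[-0.0897, -0.1368], [0.1307, -0.1267], [0.1269, -0.044], [-0.0935, -0.0542]]
[[-0.155, -0.0001], [0.1548, -0.0], [0.1547, 0.1723], [-0.1551, 0.1722]]
0.69 [213.5, 212.9] [[0.07932202 0.09965349]]
0.68 [215.5, 148.7] [[0.20386178 0.13474542]]
0.63 [151.8, 191.6] [[0.09055623 0.22844369]]
```

View pics/t2.png

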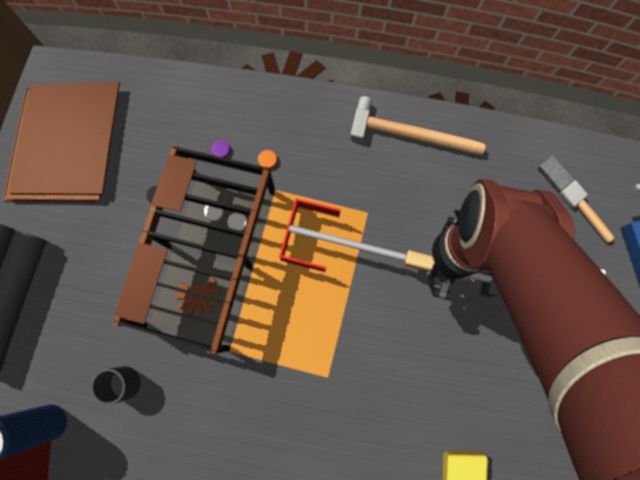

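```bash
cat > head.py <<'E'
from h import *
import sys
c=cam('top',sys.argv[1])
v,u=np.mgrid[0:480,0:640];uv=np.c_[u.ravel(),v.ravel()]
P,z=by_depth(c,uv);P=P.reshape(480,640,3);G=togrid(P);h=P[...,2]
hsv=cv2.cvtColor(c['frame'],cv2.COLOR_RGB2HSV)
red=((hsv[...,0]<5)|(hsv[...,0]>174))&(hsv[...,1]>180)&(hsv[...,2]>80)&(h<.08)&(h>.03)&(G[...,0]>0)&(G[...,0]<.15)&(G[...,1]>-.2)&(G[...,1]<.2)
q=np.c_[G[red],h[red]];print(len(q),np.percentile(q,[2,50,98],axis=0).round(4).tolist())
r=cv2.minAreaRect(q[:,:2].astype(np.float32));print(r)
print('tcp',togrid(env.state()['ee_pos']))
E
python3 head.py t3.png
```

```text
395 [[0.021, -0.1248, 0.0554], [0.058, -0.0698, 0.0669], [0.1275, -0.0487, 0.0697]]
((0.07442112267017365, -0.08754697442054749), (0.07878992706537247, 0.10722414404153824), 89.79399871826172)
tcp [ 0.07535935 -0.31081055]
```

The head is centred in the bay line (x = 74 mm in the grid frame), straight to 0.2°, with its top at 67 mm. I insert it 190 mm.

```bash
python3 -m crank '[[4,0,0,0,255],[14,0,0,0,255],[30,0,0,0,255],[48,0,0,0,255],[66,0,0,0,255],[84,0,0,0,255],[100,0,0,0,255],[100,0,0,0,255],[100,0,0,0,255]]'; python3 head.py t4.png
python3 - <<'E'
from h import *
p=fromgrid(.076,-.12)
print(plan([*p,.0435],85.6))
E
```

```text
time_s: 6.28
ee_pos: [0.604, -0.0631, 0.0435]
orientation: [-0.001, 0.733, 0.681, 0.001]
contact_force: [-0.5, -0.6, -3.2]
opening: 0.0233
246 [[0.0205, -0.0201, 0.0559], [0.035, 0.0462, 0.068], [0.1279, 0.0565, 0.0709]]
((0.07452201098203659, 0.016818547621369362), (0.10837012529373169, 0.0810413509607315), 0.310105562210083)
tcp [ 0.07597043 -0.20889456]
(array([88.9,  0.1, -0.1]), np.float64(0.05), 'heading now', np.float64(85.65), 'tilt', np.float64(0.02))
```

View pics/t4.png

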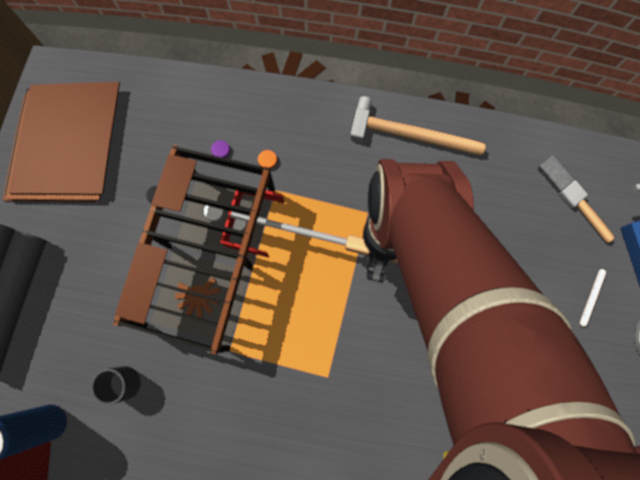

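The head is under the grid, clear of the posts, with its back wall at about (225,218). I continue the remaining 90 mm.

```bash
python3 -m crank '[[5,0,0,0,255],[16,0,0,0,255],[32,0,0,0,255],[49,0,0,0,255],[66,0,0,0,255],[82,0,0,0,255],[90,0,0,0,255],[90,0,0,0,255],[90,0,0,0,255]]'; python3 head.py t5.png
python3 - <<'E'
from h import *
p=fromgrid(.076,-.12)
print(plan([*p,.018],85.6))
c=cam('scene','s5.png')
E
```

```text
time_s: 7.08
ee_pos: [0.6107, 0.0237, 0.0433]
orientation: [0.0, 0.734, 0.679, -0.0]
contact_force: [0.2, 0.1, -3.7]
opening: 0.0238
152 [[0.0211, 0.0632, 0.0546], [0.0228, 0.1008, 0.0669], [0.0542, 0.141, 0.0703]]
((0.047517456114292145, 0.12294862419366837), (0.11848738044500351, 0.05884955823421478), 41.92924118041992)
tcp [ 0.07611736 -0.12100257]
(array([ 1.1, -0.1, 25.2]), np.float64(-0.1), 'heading now', np.float64(85.5), 'tilt', np.float64(0.1))
```

```bash
python3 -c "
import cv2
a=cv2.imread('pics/t5.png')[140:380,100:420];cv2.imwrite('pics/t5z.png',cv2.resize(a,None,fx=2.4,fy=2.4,interpolation=2))"
```

```text
(no output)
```

View pics/t5z.png

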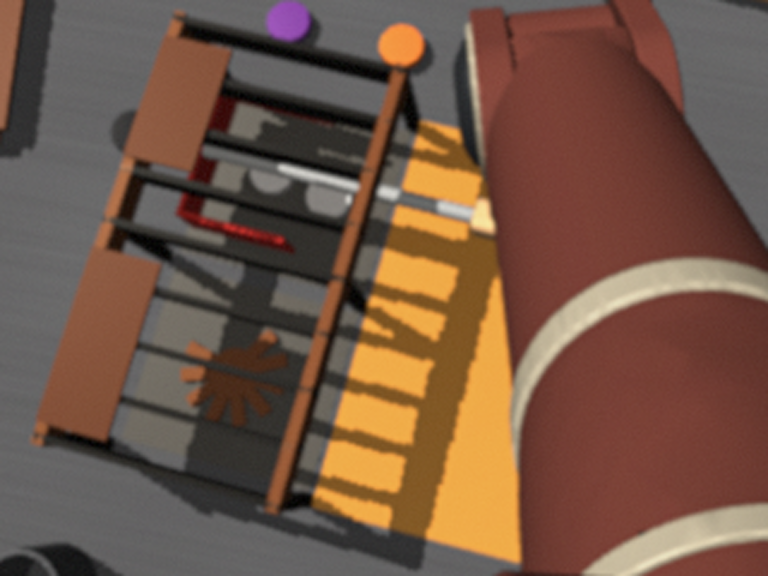

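View pics/s5.png

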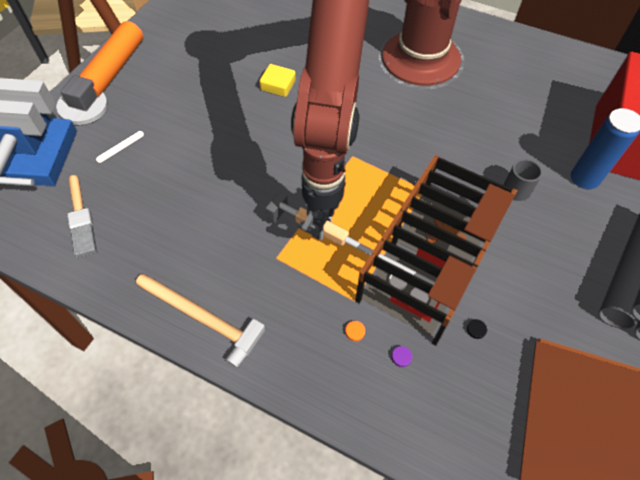

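The head encloses both slugs (at (270,178) and (327,197) in the zoom), with the back wall well beyond the deeper one. I lower it.

```bash
python3 -m crank '[[0,0,4,0,255],[0,0,9,0,255],[0,0,14,0,255],[0,0,19,0,255],[0,0,23,0,255],[0,0,25,0,255],[0,0,25,0,255],[0,0,25,0,255]]'
python3 - <<'E'
from h import *
c=cam('top','t6.png')
a=c['frame'][140:380,100:420,::-1];cv2.imwrite('pics/t6z.png',cv2.resize(a,None,fx=2.4,fy=2.4,interpolation=2))
print(env.state()['contact_force'],env.state()['ee_pos'],env.state()['wrist_torque'])
E
```

```text
time_s: 7.85
ee_pos: [0.6109, 0.0239, 0.0182]
orientation: [0.0, 0.734, 0.679, 0.0]
contact_force: [0.9, 0.0, -3.6]
opening: 0.0227
[ 0.64137975 -0.50287397 -2.93814722] [0.61093961 0.02387517 0.01826728] [-0.05586008 -0.00172981 -0.03201983]
```

View pics/t6z.png

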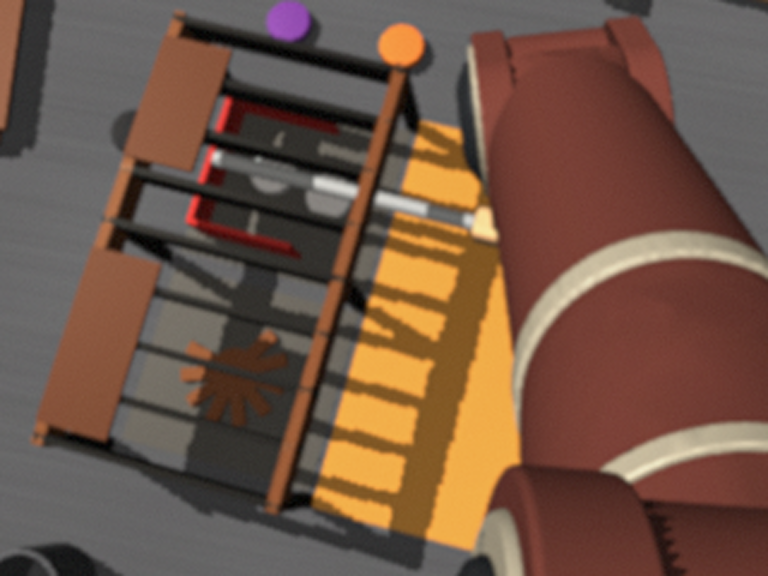

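The head is down around the slugs. I pull straight back, gently.

```bash
python3 -m crank '[[-2,0,0,0,255],[-6,0,0,0,255],[-12,0,0,0,255],[-20,0,0,0,255],[-28,0,0,0,255],[-36,0,0,0,255],[-45,0,0,0,255],[-54,0,0,0,255],[-63,0,0,0,255],[-71,0,0,0,255],[-77,0,0,0,255],[-80,0,0,0,255]]'
python3 - <<'E'
from h import *
c=cam('top','t7.png')
a=c['frame'][140:380,100:420,::-1];cv2.imwrite('pics/t7z.png',cv2.resize(a,None,fx=2.4,fy=2.4,interpolation=2))
print(togrid(env.state()['ee_pos']),plan([*fromgrid(.076,-.31),.018],85.6))
E
```

```text
time_s: 8.9
ee_pos: [0.6045, -0.0577, 0.0184]
orientation: [0.0, 0.735, 0.679, -0.0]
contact_force: [1.0, -0.1, -2.7]
opening: 0.0232
[ 0.07615899 -0.20138156] (array([-1.086e+02,  1.000e-01,  4.000e-01]), np.float64(-0.14), 'heading now', np.float64(85.46), 'tilt', np.float64(0.06))
```

View pics/t7z.png

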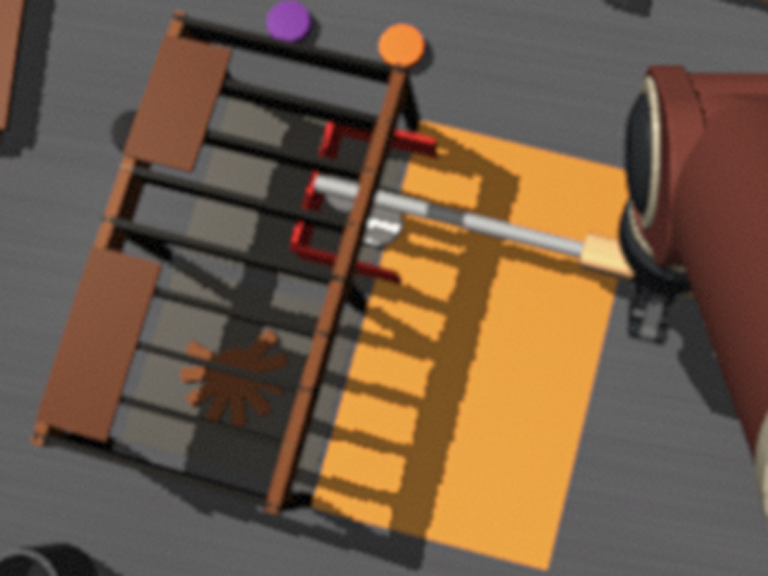

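Both slugs are coming along, at about (355,205) and (385,225). I keep pulling.

```bash
python3 -m crank '[[-3,0,0,0,255],[-10,0,0,0,255],[-20,0,0,0,255],[-32,0,0,0,255],[-44,0,0,0,255],[-56,0,0,0,255],[-68,0,0,0,255],[-80,0,0,0,255],[-92,0,0,0,255],[-102,0,0,0,255],[-110,0,0,0,255],[-114,0,0,0,255]]'
python3 - <<'E'
from h import *
c=cam('top','t8.png')
a=c['frame'][140:380,100:420,::-1];cv2.imwrite('pics/t8z.png',cv2.resize(a,None,fx=2.4,fy=2.4,interpolation=2))
c=cam('scene','s8.png')
print(env.state()['contact_force'],env.state()['ee_pos'],togrid(env.state()['ee_pos']))
E
```

```text
time_s: 9.95
ee_pos: [0.5954, -0.1717, 0.0182]
orientation: [0.0, 0.735, 0.679, -0.0]
contact_force: [0.3, 1.1, -3.3]
opening: 0.0233
[ 0.07486267 -1.17077697 -2.89033409] [ 0.5955066  -0.17131719  0.01826616] [ 0.0758974  -0.31510659]
```

View pics/t8z.png

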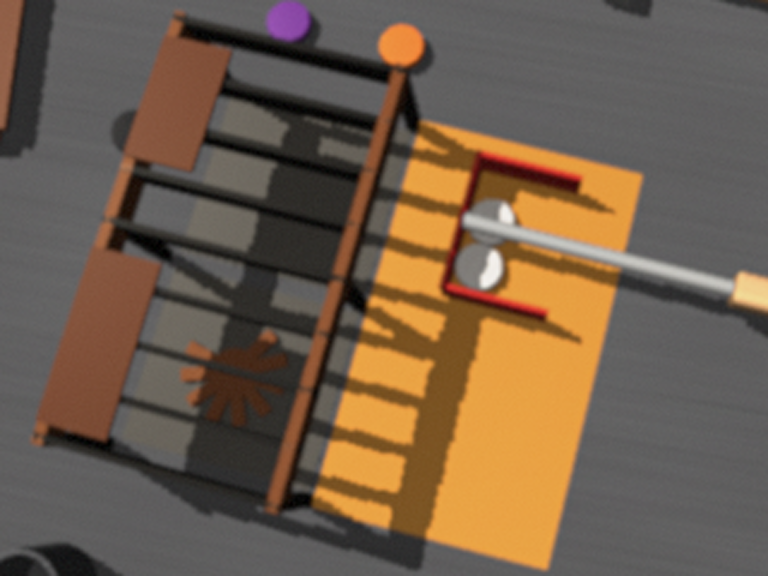

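View pics/s8.png

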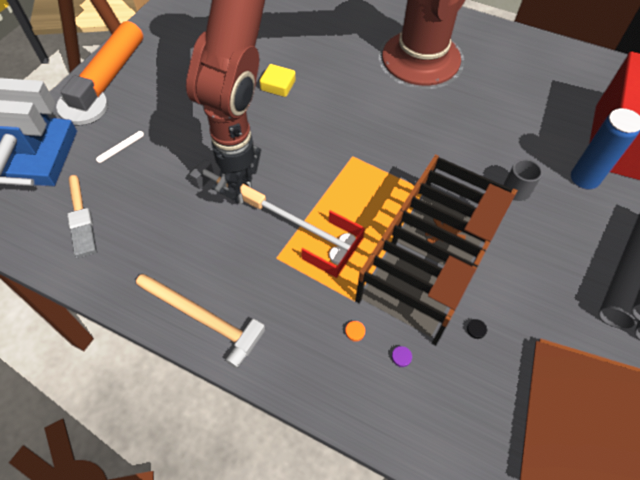

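Both slugs are out on the plate, side by side against the back wall at (490,220) and (480,267) in the zoom. I set the scoop down by a millimetre and check the contact.

```bash
python3 -m crank '[[0,0,0.4,0,255],[0,0,0.8,0,255],[0,0,0.8,0,255],[0,0,0.8,0,255]]'
```

```text
time_s: 10.38
ee_pos: [0.5959, -0.1694, 0.0178]
orientation: [0.0, 0.734, 0.68, -0.0]
contact_force: [-0.4, -0.7, -0.5]
opening: 0.0231
```

The weight is now on the table. I release and retreat upward.

```bash
python3 -m crank '[[0,0,0,0,120],[0,0,0,0,60],[0,0,0,0,0],[0,0,0,0,0],[0,0,0,0,0],[0,0,0,0,0],[0,0,0,0,0],[0,0,0,0,0]]'; python3 -m crank '[[0,0,-5,0,0],[0,0,-20,0,0],[0,0,-45,0,0],[0,0,-75,0,0],[0,0,-105,0,0],[0,0,-130,0,0],[0,0,-140,0,0],[0,0,-140,0,0],[0,0,-140,0,0]]'
python3 - <<'E'
from h import *
c=cam('top','t9.png')
a=c['frame'][140:380,180:500,::-1];cv2.imwrite('pics/t9z.png',cv2.resize(a,None,fx=2.4,fy=2.4,interpolation=2))
c2=cam('wrist','w9.png')
for l in ['slug_a_center','slug_b_center','grid']:
  for r in silhouettes('top',l): print(l,r['confidence'],r['position'],togrid(at_z(c,r['position'],.012)))
v,u=np.mgrid[0:480,0:640];uv=np.c_[u.ravel(),v.ravel()]
P=by_depth(c,uv)[0].reshape(480,640,3);h=P[...,2]
g=(h>0.115)&(h<0.14)&(P[...,0]>0.3)&(P[...,0]<0.8)&(P[...,1]>0.1)&(P[...,1]<0.45)
print(togrid(cv2.boxPoints(cv2.minAreaRect(P[g][:,:2].astype(np.float32)))).round(4).tolist())
E
python3 head.py t10.png
```

```text
time_s: 11.05
ee_pos: [0.5958, -0.1696, 0.0175]
orientation: [-0.0, 0.734, 0.679, 0.0]
contact_force: [-0.5, 0.4, -0.0]
opening: 0.0854
time_s: 11.8
ee_pos: [0.5953, -0.1697, 0.1572]
orientation: [-0.0, 0.734, 0.679, -0.0]
contact_force: [-0.6, 0.0, -0.9]
opening: 0.0853
slug_a_center 0.79 [301.3, 248.2] [[ 0.05510261 -0.07655522]]
slug_a_center 0.6 [264.3, 159.7] [[0.20470444 0.03617585]]
slug_b_center 0.65 [217.8, 149.3] [[0.20372864 0.12998119]]
slug_b_center 0.63 [305.9, 229.8] [[ 0.09063257 -0.07599052]]
slug_b_center 0.48 [151.5, 193.2] [[0.08737344 0.22795247]]
grid 0.69 [264.5, 272.2] [[-0.0042617  -0.02327234]]
[[-0.1549, -0.0002], [0.1552, -0.0], [0.1551, 0.1725], [-0.155, 0.1724]]
273 [[0.0214, -0.1269, 0.0317], [0.0469, -0.0819, 0.0419], [0.1279, -0.0522, 0.0448]]
((0.07466232776641846, -0.08998123556375504), (0.07732903212308884, 0.10705721378326416), 89.94160461425781)
tcp [ 0.07532371 -0.3133145 ]
```

View pics/t9z.png

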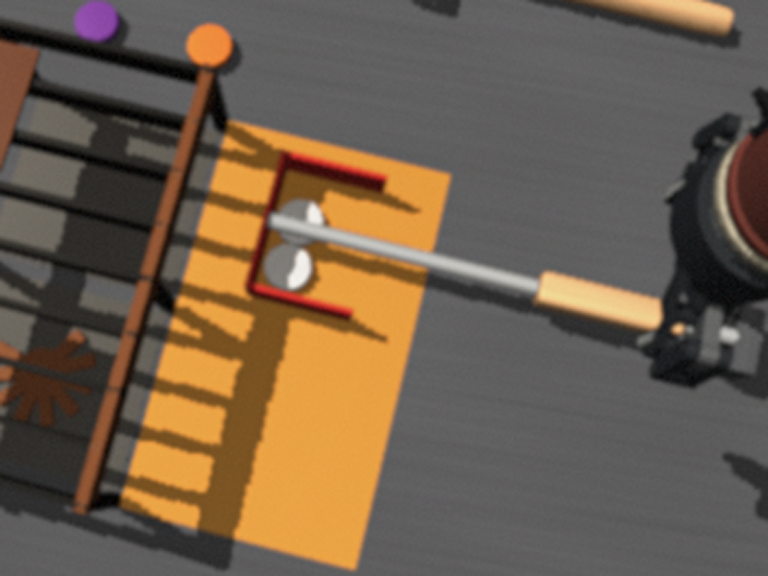

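View pics/w9.png

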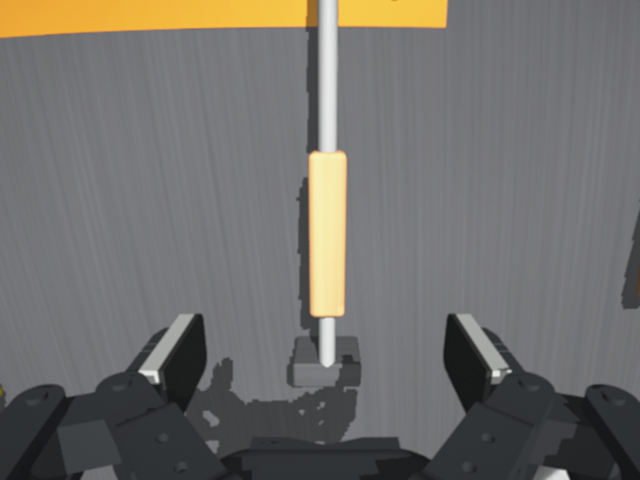

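The scoop stands flat with its head top at 42 mm and the fingers clear of it. The slugs are about 76 mm in front of the grid, on the plate. I hand in.

```bash
python3 -c "
from cell import ticket
print(ticket.finish_job())"
```

```text
the job is handed in; nothing more can be done
None
```

I took the scoop by its wooden grip, passed the raised head under the grid into the slug bay, lowered it behind both slugs and drew them out onto the yellow plate. I then set the scoop down and let go. The job took about 12 s of the 45 s allowed.

- **Slugs:** in the last top picture both lie on the plate about 76 mm in front of the grid's front edge, side by side inside the scoop head. The fingers stayed at the grip, well away from them.
- **Scoop:** it stands flat, its head top at about 42 mm as specified. The gripper is open and raised clear of it.
- **Grid:** it measures the same as before the job, to within a millimetre. The force readings between moves were small (about 5 N at most), with no sign of a knock.
- **Other things:** the leaf scrap and the orange, purple and black discs show no visible change.
- **Disagreements:** the slug detector also reported the coloured look-alike discs. I told the slugs apart by position and by looking at the pictures. One early measurement of the scoop head was thrown off by other reddish pixels, so I repeated it on a tighter area before going under the grid.

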